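# Feel a locating pin into the blind hole of an accessory mount and press it home

## Robot

A 6-joint arm with a two-finger parallel gripper is mounted at the origin on a cart in front of the work surface, level with it; the furniture and walls round the work are solid. World frame = base frame: x ahead of the robot, y to its left, z up, the work surface at z = 0. Lengths are in m, angles in rad, forces in N, time in s.
With the tool pointing down it reaches from about 0.325 to 0.775 m from the base axis. Payload 5.5 kg.
Tool frame: the origin (TCP) lies between the finger pads; the fingertips stand 8 mm ahead of it and the grasp point (between the pads) lies 11 mm behind it (tcp_to_tips is the distance from the TCP to the fingertips, in m); z points along the fingers, y is the direction in which the jaws open and shut (so a half turn about z gives the same grasp; the last joint's range is limited). The gripper opens to 88 mm and grips with 3 to 60 N. Pads are 20 mm wide; open, the fingers measure 115 mm over their backs; the gripper's body (75 mm by 178 mm) begins 61 mm behind the grasp point.
Start: joints at [-1.266, 0.091, 1.231, -0, 1.82, -0.057], TCP at [0.212, -0.561, 0.231] pointing down, gripper open.
Joint ranges: [-2.87, 2.87], [-0.86, 2.18], [0.17, 2.46], [-1.51, 4.65], [0.06, 2.69], [-2.65, 2.65]. Speed limits (rad/s): [2.57, 2.57, 3.01, 3.14, 3.14, 3.14].

## Interface

Orientations are given as a unit quaternion [w, x, y, z].
In Python, from bench import * gives the robot as it stands. Calls block until the motion is done:
- move_to(position, orientation): joint-space move of the TCP to a pose.
- move_l(position, speed=0.15, orientation=None): straight line of the TCP; orientation=None keeps the orientation; speed is the mean speed in m/s.
- movej(angles): joint-space move.
- gripper_open() and close(): open the fingers fully, or close them until they stop; the grip force is fixed at half the most.
- hold(seconds).
- inverse_kinematics(position, orientation): joint angles nearest the present ones, or None.
- state(): the state.
- get_image(name): name is "side" or "top" or "wrist"; returns a dict with "frame" (420x560x3 uint8, blue, green, red), "depth" (420x560 float32, m along the optical axis (not along the pixel's ray), 0 where there is no reading), "camera_matrix" (3x3 intrinsics, pixels), "k1" (the pictures are not rectified: a ray, as slopes to the right and down, at radius r is drawn at 1 + k1 r^2 times it, then the intrinsics apply), "view" (4x4, takes a point from world to camera coordinates). Camera axes: x right, y up, looking along -z (the intrinsics and any distortion apply to the point x, -y, -z); pixel columns grow to the right and rows downward; lengths in m; the calibration is good to about 2 mm. A picture is of the moment at which its call begins.
A pose or a line that the arm cannot do raises IKError and nothing moves.
- job_done(): hands the job in, once; it reports no verdict.
The state is a dict: "time": time; "joint_pos": joint angles; "dq": joint speeds; "joint_torque": joint torques, N m; "ee_pos": TCP position; "ee_rot": TCP orientation; "ft_force": force on the tool from outside, world axes, zero at the start; "moment": the same for the moment, N m; "finger_gap": finger opening in m.
Only numpy, scipy, OpenCV 4.12 (cv2) and the standard library are available. Lean on these libraries where they do the work, as an engineer would, in place of code of your own. Each camera call takes 0.05 s, during which the arm holds its last target.

## Task

Draw the locating pin with the brass head out of the blue rack, find the blind hole in the steel socket block of the grey accessory mount by feeling for it with light pressure (the block is adjustable, so the hole is a few millimetres off the middle of the mount), and press the pin straight in until its collar sits flush on the block, then let go. Be gentle: never lean hard on the mount with the pin, do not drop the pin, leave the black-headed pin in its rack, and leave the bottles and the flask standing where they are.

Things in the scene. Friction and masses are not known exactly. Their poses are not given: they have to be found in the camera images.
- brass_pin: pin to be set, upright in either rack hole, 74 mm tall. From the foot up: round steel shank 14 mm diameter, 28 mm long, flat unchamfered foot; collar 26 mm diameter, 6 mm thick; square brass grip head 18 x 18 mm, 40 mm tall (34 to 74 mm above the foot), flats square to the pin's x and y. Origin: centre of the foot; z up to the head. 60 to 130 g; grip two flats firmly, about 40 N
- black_pin: a second pin of the same shape and size with a black head, in the other hole of the rack; to be left there
- rack: fixed blue storage block, 56 mm (its x) by 140 mm (its y), 44 mm high, with two loose chamfered 17 mm holes at y = -37 and +37 mm; a stored pin rests with its collar on the top face, its foot 28 mm down. Origin: centre of the underside, z up
- mount: fixed grey square box 104 x 104 mm, rim 44 mm high, on an aluminium foot plate 136 mm (its x) by 116 mm (its y), 8 mm thick. In it sits a 60 x 60 mm bare steel socket block, its flat top 46 mm above the bench (2 mm over the rim), with a vertical unchamfered blind hole, 15.5 mm diameter, in its middle. Keep the pin's force on the mount below 40 N. Origin: centre of the underside, z up
- mount_centre (a point): middle of the mount at the height of the socket block's top face. The block is clamped off-centre: the hole's axis lies 3 to 7 mm from this point, in any direction
- plug_stop (a point): height mark on the mount's middle axis, 8 mm below the socket block's top: here a friction-held black stop plug closes the hole. About 7 N pushes it down (plus 30 N per m/s of speed); it stays where pushed, does not spring back, and gives way until the 28 mm shank is fully in and the collar rests on the block
- sample_1: bystander: small white capped bottle, 38 mm diameter, 76 mm tall; origin: centre of the underside
- sample_2: bystander: small white capped bottle, 38 mm diameter, 76 mm tall; origin: centre of the underside
- flask_100b: bystander: glass flask with a long neck and stopper, 61 mm diameter, 165 mm tall; origin: centre of the underside
- std_red: bystander: white bottle with a red cap, 48 mm diameter, 106 mm tall; origin: centre of the underside
- modifier: bystander: white bottle with a green cap, 40 mm diameter, 86 mm tall; origin: centre of the underside

How it is judged:
On the way, in this order (a step that is already met when the one before it is completed fails the run):
1. the brass-headed pin is drawn up out of the rack (height (world z) of brass_pin above 0.05 m), for 0.2 s.
2. its foot has entered the hole of the socket block (z of brass_pin in the frame of mount below 0.042 m and horizontal distance between brass_pin and mount_centre below 0.01 m and angle between brass_pin's own z axis and vertical below 0.2 rad), for 0.1 s.
At the end, for the whole second after the job is handed in: The brass-headed pin stands in the socket hole, collar within 1.8 mm of the block's top, foot within 10 mm of the mount's centre, upright within 0.06 rad, at rest and released; the black-headed pin is within 10 mm of its start in the rack (z of brass_pin in the frame of mount below 0.0198 m and horizontal distance between brass_pin and mount_centre below 0.01 m and angle between brass_pin's own z axis and vertical below 0.06 rad and linear speed of brass_pin below 0.01 m/s and contact force between brass_pin and the fingers below 0.05 N and distance of black_pin from where it was at the start of the episode below 0.01 m); the robot touches nothing.
It fails at once if the pin presses on the mount with more than 40 N (contact force between brass_pin and mount above 40 N).
It fails at once if the black-headed pin is lifted or moved by more than 10 mm (distance of black_pin from where it was at the start of the episode above 0.01 m).
It fails at once if the brass-headed pin is dropped or laid over (angle between brass_pin's own z axis and vertical above 0.5 rad).
It fails at once if a bottle or the flask is moved by more than 15 mm or tipped (distance of any of sample_1, sample_2, flask_100b, std_red, modifier from where it was at the start of the episode above 0.015 m or angle between any of sample_1, sample_2, flask_100b, std_red, modifier's own z axis and vertical above 0.3 rad).
It also fails if it takes over 72 s, if anything falls off the work surface, if the arm or the gripper's body presses on something with over 40 N, if the wrist force passes 120 N, or if a joint passes its speed limit or range.

## Working session

There is one attempt and no reset: what is moved stays moved. The work goes in short steps, each a Python script; the robot and the scene stay as the last script left them, time stands still between calls to the robot, and variables do not carry over. Pictures are saved under pics/ and viewed, and the job is handed in when it is done.

```bash
ls; mkdir -p pics
cat > h.py <<'E'
from bench import *
import numpy as np, cv2
def save(n,out):
    im=get_image(n); cv2.imwrite('pics/'+out+'.png',im['frame']); np.savez('pics/'+out+'.npz',**{k:np.array(v) for k,v in im.items()}); return im
def ray(im,u,v):
    K=np.array(im['camera_matrix']);k1=float(im['k1'])
    x=(u-K[0,2])/K[0,0];y=(v-K[1,2])/K[1,1]
    rd=np.hypot(x,y);r=rd
    for _ in range(50): r=rd/(1+k1*r*r)
    s=r/rd if rd>0 else 1
    V=np.array(im['view']);R=V[:3,:3];t=V[:3,3]
    d=R.T@np.array([x*s,-y*s,-1.]);c=-R.T@t
    return c,d
def onplane(im,u,v,z):
    c,d=ray(im,u,v); return c+d*(z-c[2])/d[2]
def atdepth(im,u,v):
    c,d=ray(im,u,v); return c+d*float(im['depth'][int(round(v)),int(round(u))])
def load(n): return np.load('pics/'+n+'.npz')
E
python3 - <<'E'
from h import *
for n in('side','top','wrist'): 
    im=save(n,n+'0'); c,d=ray(im,280,210); print(n,c,d,im['k1'])
print(state())
E
```

```text
pics
side [0.10716868 1.0454589  0.56412467] [ 0.28720614 -0.86130486 -0.41914705] -0.002219348473225257
top [ 0.21357217 -0.01857732  1.50937225] [ 0.17824192 -0.01511263 -0.98392384] -0.1420356655137828
wrist [ 0.28260333 -0.53428913  0.38469454] [-0.24223597 -0.0837804  -0.96686121] -0.0442557370406431
{'time': 0.15, 'joint_pos': array([-1.26570244e+00,  9.16837510e-02,  1.23158038e+00, -1.35643332e-05,
        1.81983481e+00, -5.67161226e-02]), 'dq': array([ 0.00068452, -0.00322058, -0.00204199,  0.00108148,  0.00024013,
       -0.00164008]), 'joint_torque': array([ 2.60547793e-03, -4.47045887e+01, -4.06907344e+01,  6.98923320e-02,
        2.73681065e-02, -1.11590095e-04]), 'ee_pos': array([ 0.21230013, -0.56095214,  0.22978424]), 'ee_rot': array([-7.46531811e-04,  9.83681288e-01,  1.79918194e-01, -9.98157517e-05]), 'ft_force': array([-0.70812604,  0.76660932, -0.1224083 ]), 'moment': array([-0.00253147, -0.00221349,  0.02694808]), 'finger_gap': 0.08805949833767468}
```

View pics/top0.png

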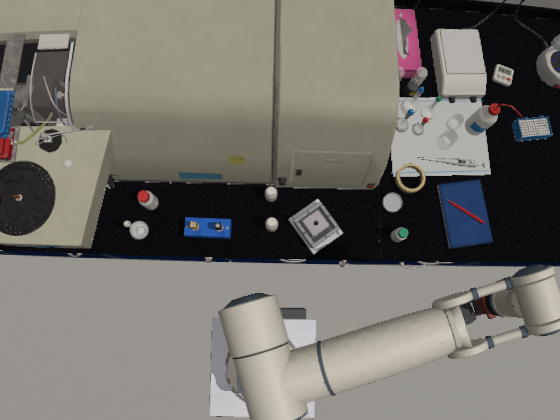

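View pics/side0.png

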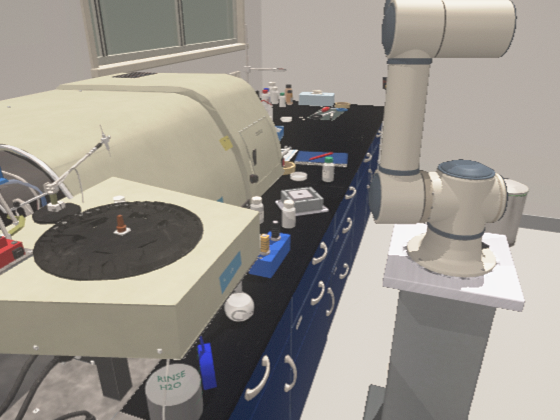

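View pics/wrist0.png

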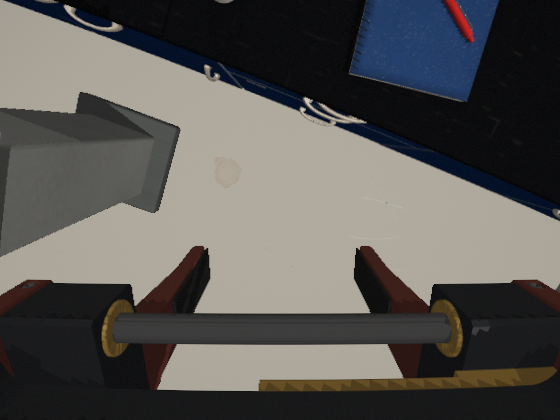

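The top view shows the blue rack at about (208,228), with the brass head on the left (194,226) and the black head on the right (217,227). The mount is at (316,226), and an instrument housing sits behind them above row 185. Next I'll measure.

Run:
```python
from h import *
im=load('top0'); f=im['frame']
crop=f[170:270,100:420]; cv2.imwrite('pics/crop.png',cv2.resize(crop,None,fx=2.5,fy=2.5,interpolation=cv2.INTER_CUBIC))
hsv=cv2.cvtColor(f,cv2.COLOR_BGR2HSV)
m=cv2.inRange(hsv,(100,150,90),(130,255,255)); m[:210]=0;m[245:]=0;m[:,:175]=0;m[:,240:]=0
cs,_=cv2.findContours(m,0,2);c=max(cs,key=cv2.contourArea);r=cv2.minAreaRect(c);b=cv2.boxPoints(r)
print(r);P=np.array([onplane(im,u,v,.044) for u,v in b]);print(P.round(4),P.mean(0));print([np.linalg.norm(P[i]-P[i-1]) for i in range(4)])
for (u,v) in [(194,226),(217,227),(316,223),(316,233),(271,193),(271,225),(139,231),(148,199),(400,234),(270,170),(270,120),(330,170),(330,150),(200,170),(70,150),(90,240)]: print((u,v),atdepth(im,u,v).round(4))
```

```text
((207.13951110839844, 227.15162658691406), (46.16827392578125, 19.10841941833496), 2.38594388961792)
[[0.3923 0.2515 0.044 ]
 [0.4514 0.2522 0.044 ]
 [0.4488 0.1097 0.044 ]
 [0.3899 0.11   0.044 ]] [0.42062925 0.18086365 0.044     ]
[np.float64(0.14155307529140213), np.float64(0.059145417073738445), np.float64(0.1425013605086871), np.float64(0.05890976332948618)]
(194, 226) [0.4165 0.2137 0.0901]
(217, 227) [0.415  0.1449 0.0918]
(316, 223) [ 0.4417 -0.1525  0.0401]
(316, 233) [ 0.4103 -0.1525  0.0436]
(271, 193) [ 0.5256 -0.0123  0.0727]
(271, 225) [ 0.427  -0.0146  0.0761]
(139, 231) [0.4025 0.3895 0.0502]
(148, 199) [0.4934 0.3553 0.0989]
(400, 234) [ 0.4069 -0.4018  0.0844]
(270, 170) [ 0.5782 -0.0081  0.1451]
(270, 120) [ 0.6692 -0.0062  0.3106]
(330, 170) [ 0.5743 -0.1793  0.1757]
(330, 150) [ 0.6094 -0.1701  0.2532]
(200, 170) [0.5771 0.1978 0.1323]
(70, 150) [0.5882 0.5342 0.2797]
(90, 240) [0.3518 0.4762 0.2228]
```

View pics/crop.png

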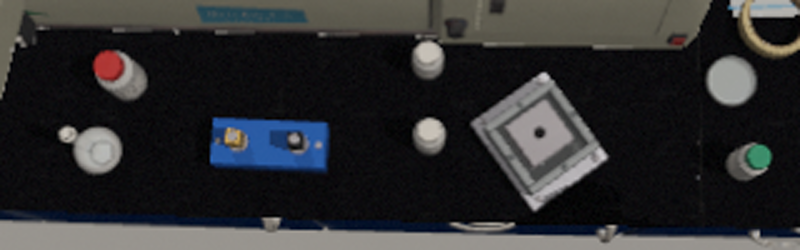

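The dark hole is visible on the mount at about (316,222) in the top image. I'll move over the mount for a wrist-camera view, staying clear of the instrument.

Run:
```python
from h import *
s=.5**.5
im=load('top0');print('hole top',onplane(im,315.6,222.4,.046))
for q in ([0,s,s,0],[0,s,-s,0]):
    for p in ([.43,-.153,.25],[.42,.215,.25]): print(q,p,inverse_kinematics(p,q))
```

```text
hole top [ 0.44263947 -0.1507708   0.046     ]
[0, 0.7071067811865476, 0.7071067811865476, 0] [0.43, -0.153, 0.25] [-4.16408561e-01 -2.89701638e-01  1.55232085e+00 -4.44089210e-16
  1.87897344e+00 -4.16408561e-01]
[0, 0.7071067811865476, 0.7071067811865476, 0] [0.42, 0.215, 0.25] [ 4.01003872e-01 -2.48175365e-01  1.51811125e+00 -4.44089210e-16
  1.87165676e+00  4.01003872e-01]
[0, 0.7071067811865476, -0.7071067811865476, 0] [0.43, -0.153, 0.25] None
[0, 0.7071067811865476, -0.7071067811865476, 0] [0.42, 0.215, 0.25] None
```

Run:
```python
from h import *
s=.5**.5
move_to([.43,-.153,.24],[0,s,s,0]); hold(.2); im=save('wrist','w1'); st=state(); print(st['time'],st['ee_pos'],st['ft_force'])
move_l([.418,.213,.24],speed=.2); hold(.2); im=save('wrist','w2'); st=state(); print(st['time'],st['ee_pos'],st['ft_force'])
```

```text
2.0917 [ 0.42993031 -0.15359946  0.23987548] [ 0.82276015 -0.35516837 -0.57532423]
4.325 [0.4181148  0.21266006 0.24006796] [0.42045396 0.50589571 1.1350489 ]
```

View pics/w1.png

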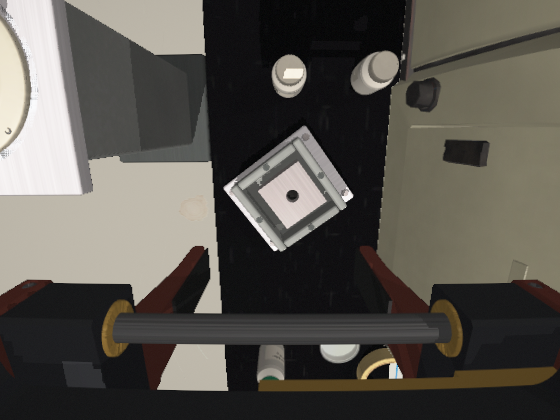

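View pics/w2.png

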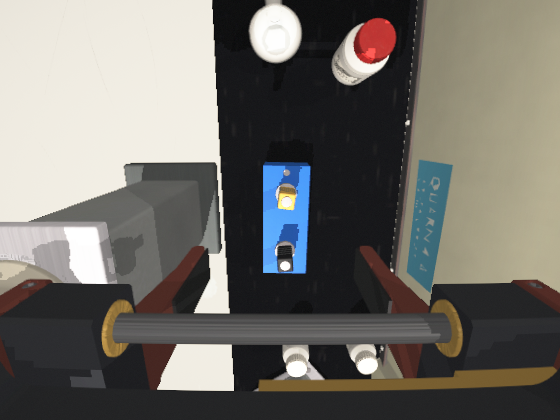

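In w1 the hole is at about (292,196). In w2 the brass head's top is at about (287,202) and the black head's at (285,265). I'll refine these with masks.

Run:
```python
from h import *
a=load('w1');b=load('w2');t=load('top0')
def hole(im,box,z,n):
    u0,v0,u1,v1=box;g=cv2.cvtColor(im['frame'],cv2.COLOR_BGR2GRAY)[v0:v1,u0:u1]
    m=(g<70).astype('uint8');c,_=cv2.findContours(m,0,2);c=max(c,key=cv2.contourArea);(x,y),r=cv2.minEnclosingCircle(c);M=cv2.moments(m,True)
    x,y=M['m10']/M['m00']+u0,M['m01']/M['m00']+v0; print(n,x,y,r,M['m00'],onplane(im,x,y,z)); 
hole(a,(275,182,310,210),.046,'hole w'); hole(t,(309,216,322,229),.046,'hole t')
print('depth hole',atdepth(a,275,190),atdepth(a,292,196))
# block bright quad
for im,n,box in((a,'w',(230,130,350,250)),):
    pass
hsv=cv2.cvtColor(b['frame'],cv2.COLOR_BGR2HSV); m=cv2.inRange(hsv,(18,60,80),(35,255,255));mm=np.zeros_like(m);mm[175:220,265:310]=m[175:220,265:310]
cs,_=cv2.findContours(mm,0,2);c=max(cs,key=cv2.contourArea);print(cv2.boundingRect(c),cv2.minAreaRect(c))
for u,v in((287,198),(287,202),(287,206),(285,263),(285,266)):print(u,v,atdepth(b,u,v).round(4),onplane(b,u,v,.09).round(4))
m=cv2.inRange(hsv,(100,150,60),(130,255,255));m[:,:250]=0;m[:,320:]=0;m[:150]=0;m[285:]=0
cs,_=cv2.findContours(m,0,2);c=max(cs,key=cv2.contourArea);r=cv2.minAreaRect(c);P=np.array([onplane(b,u,v,.044) for u,v in cv2.boxPoints(r)]);print(P.round(4),P.mean(0))
cv2.imwrite('pics/c2.png',cv2.resize(b['frame'][155:285,250:325],None,fx=4,fy=4,interpolation=cv2.INTER_CUBIC))
cv2.imwrite('pics/c1.png',cv2.resize(a['frame'][120:260,215:360],None,fx=4,fy=4,interpolation=cv2.INTER_CUBIC))
```

```text
hole w 291.9879518072289 194.6144578313253 5.225184440612793 83.0 [ 0.44146671 -0.15083645  0.046     ]
hole t 315.3333333333333 222.75 1.8211783170700073 12.0 [ 0.44153753 -0.14996062  0.046     ]
depth hole [ 0.42093058 -0.14497175  0.04680281] [ 0.44174316 -0.15405465  0.03899645]
(278, 187, 18, 23) ((286.5099792480469, 197.9299774169922), (16.54629898071289, 22.061731338500977), 8.130102157592773)
287 198 [0.4229 0.2215 0.0925] [0.4229 0.2209 0.09  ]
287 202 [0.4229 0.217  0.092 ] [0.4229 0.2166 0.09  ]
287 206 [0.4229 0.2127 0.092 ] [0.423  0.2122 0.09  ]
285 263 [0.4209 0.1466 0.0925] [0.421  0.1455 0.09  ]
285 266 [0.421  0.143  0.0927] [0.421  0.1417 0.09  ]
[[0.3952 0.2544 0.044 ]
 [0.4509 0.2544 0.044 ]
 [0.4546 0.1094 0.044 ]
 [0.3925 0.1094 0.044 ]] [0.42329975 0.1818831  0.044     ]
```

View pics/c2.png

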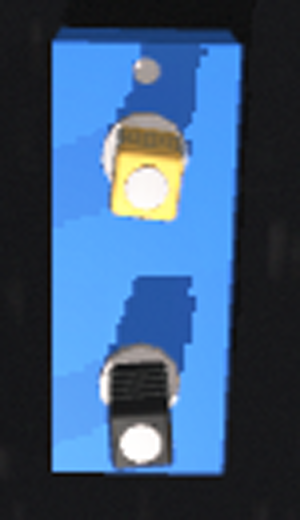

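View pics/c1.png

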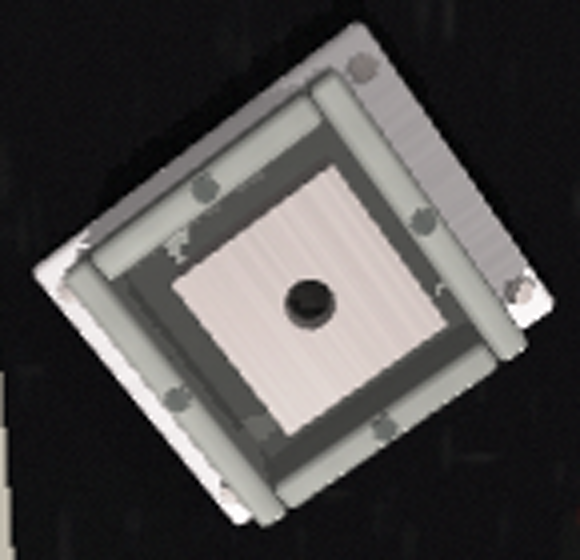

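The hole estimates from the two cameras agree to within about 1 mm: (0.4415,-0.1505). The hole matches the middle of the block and sits about 3–4 mm off the rim's middle, as expected. The brass head is at (0.4225,0.217) with yaw of about -6°, and the rack gives the same position. Grasping now.

Run:
```python
from h import *
a=load('w1')
print('ring hole',onplane(a,292.5,195.75,.046),'block ctr',onplane(a,215+311/4,120+302/4,.046),'rim ctr',onplane(a,215+298.7/4,120+301/4,.044))
p=np.radians(42);q=[0,np.cos(p),np.sin(p),0]
move_to([.4225,.217,.15],q); move_l([.4225,.217,.062],speed=.08)
st=state();print(st['ee_pos'],st['ft_force'])
close(); hold(.3); st=state();print(st['time'],st['finger_gap'],st['ft_force'])
save('wrist','w3');save('side','s3')
```

```text
ring hole [ 0.44209958 -0.15224239  0.046     ] block ctr [ 0.44240038 -0.15193315  0.046     ] rim ctr [ 0.43872119 -0.15204284  0.044     ]
[0.42290127 0.21716294 0.06271271] [-1.14755349 -0.45642866 -0.38091664]
7.4 0.017944251087471823 [ 0.81836999 -0.36232069  0.47586573]
```

View pics/w3.png

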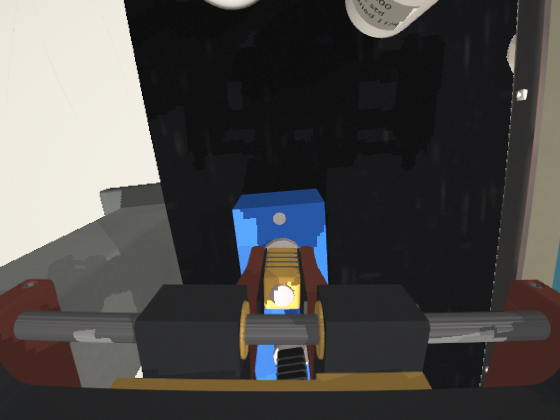

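The pin is gripped square (gap 17.9 mm). Lifting and carrying it to above the hole.

Run:
```python
from h import *
b=load('w3'); print('head',onplane(b,284,296,.0905))
p=np.radians(42);q=[0,np.cos(p),np.sin(p),0]
move_l([.4225,.217,.175],speed=.1); print(state()['finger_gap'],state()['ft_force'])
hold(.2)
move_l([.442,-.151,.175],speed=.15); hold(.3); st=state();print(st['time'],st['ee_pos'],st['ft_force'],st['finger_gap'])
im=save('wrist','w4');save('side','s4');save('top','t4')
```

```text
head [0.4226351  0.21589388 0.0905    ]
0.017821149978449267 [-0.88930529 -0.79080185 -0.66508247]
11.8917 [ 0.44202763 -0.15086685  0.17505708] [-0.58882604  0.39431185 -1.00420014] 0.018002996707658453
```

View pics/w4.png

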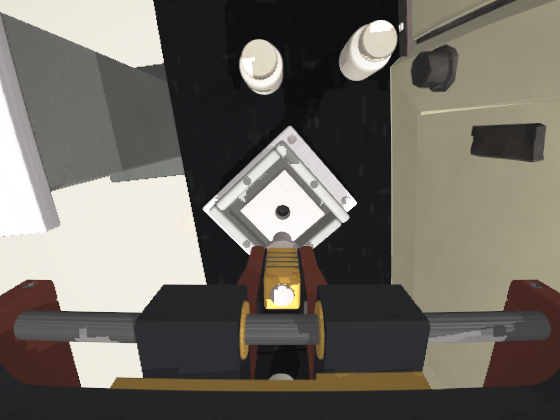

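View pics/s4.png

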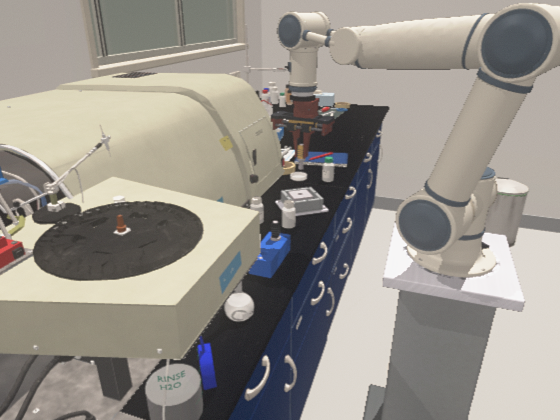

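w4 shows the hole at (282,211), the collar just below it at (283,238) and the head's top at (284,296). I'll compute the lateral offset in this same view.

Run:
```python
from h import *
a=load('w4')
g=cv2.cvtColor(a['frame'],cv2.COLOR_BGR2GRAY)
cv2.imwrite('pics/c4.png',cv2.resize(a['frame'][185:310,220:345],None,fx=4.6,fy=4.6,interpolation=cv2.INTER_CUBIC))
print('hole',onplane(a,282.3,211,.046),'headtop',onplane(a,284,296,.2025),atdepth(a,284,296))
```

```text
hole [ 0.44172986 -0.15122523  0.046     ] headtop [ 0.44207897 -0.1525938   0.2025    ] [ 0.44225541 -0.15062623  0.20574516]
```

View pics/c4.png

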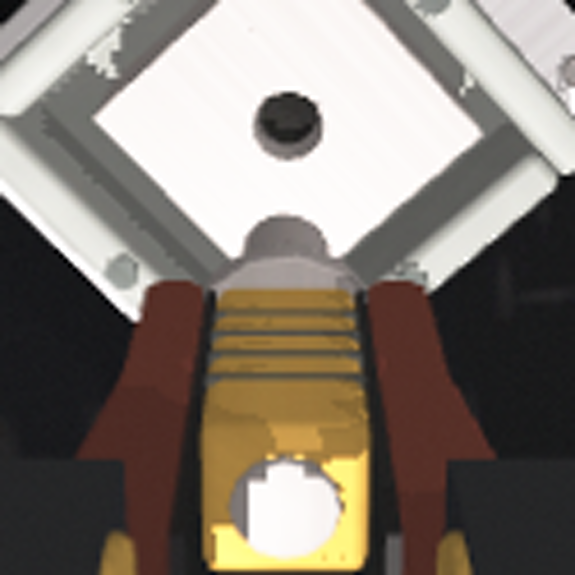

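Run:
```python
from h import *
a=load('w4')
k=lambda x,y:(220+(x+.5)/4.6-.5,185+(y+.5)/4.6-.5)
zf=.175-.0467
print('hole T/B/L/R')
for p in((288,91),(288,158),(254,124),(322,124)): print(onplane(a,*k(*p),.046))
print('foot front',onplane(a,*k(286,214),zf))
for p in((204,560),(366,560),(286,570),(286,425)): print('head',p,onplane(a,*k(*p),zf+.074))
```

```text
hole T/B/L/R
[ 0.44235522 -0.14443571  0.046     ]
[ 0.44078327 -0.15949686  0.046     ]
[ 0.43421077 -0.15102642  0.046     ]
[ 0.44896243 -0.15257442  0.046     ]
foot front [ 0.44189582 -0.14423525  0.1283    ]
head (204, 560) [ 0.43150256 -0.15753035  0.2023    ]
head (366, 560) [ 0.44901183 -0.15936815  0.2023    ]
head (286, 570) [ 0.44023532 -0.15970064  0.2023    ]
head (286, 425) [ 0.44206616 -0.1422263   0.2023    ]
```

In this view the pin's axis is at about (0.4412,-0.1511) and the hole at (0.4416,-0.1519), against a clearance of 0.75 mm. I'll shift by (+0.4,-0.8) mm and feel downwards in small guarded steps.

```bash
cat >> h.py <<'E'
def fz(n=4):
    s=[]
    for _ in range(n): s.append(state()['ft_force']); hold(.01)
    return np.mean(s,0)
def feel(x,y,z0,z1,f0,step=.0005,lim=5,speed=.02):
    """step down; returns z reached, force"""
    z=z0
    while z>z1-1e-9:
        move_l([x,y,z],speed=speed); f=fz()-f0
        if f[2]>lim: return z,f
        z-=step
    return z+step,f
E
python3 - <<'E'
from h import *
x,y=.4424,-.1517
move_l([x,y,.115],speed=.08); move_l([x,y,.0955],speed=.04); hold(.2); f0=fz(10); st=state(); print(f0,st['time'],st['ee_pos'])
np.save('f0.npy',f0)
z,f=feel(x,y,.0945,.0890,f0); st=state(); print(z,f,st['time'],st['ee_pos'])
if f[2]>5: move_l([x,y,z+.001],speed=.02); print('contact, backed off',fz()-f0)
E
```

```text
[ 0.06092966 -0.02448471 -1.05087362] 13.8583 [ 0.44251927 -0.15175613  0.09575611]
0.089 [ 0.17115009 -0.24473702 -0.38009451] 17.2583 [ 0.44239768 -0.15167332  0.08896992]
```

There was no contact 3.7 mm below the expected touch height, so the foot appears to be in the hole. I'll go on to the plug and check its height.

Run:
```python
from h import *
f0=np.load('f0.npy');x,y=.4424,-.1517
z,f=feel(x,y,.088,.0820,f0,step=.001,lim=4); st=state(); print(z,f,st['time'],st['ee_pos'])
save('wrist','w5')
```

```text
0.08299999999999999 [-2.20569256  1.06948658  5.16928383] 18.9583 [ 0.44243824 -0.15171962  0.08356878]
```

View pics/w5.png

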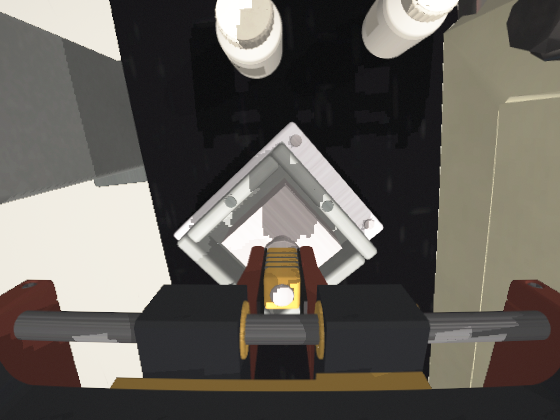

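Contact came at foot z of about 0.037 m, which is the plug and not the block top. I'll press on in small steps, easing sideways with the lateral force, until the collar seats.

Run:
```python
from h import *
f0=np.load('f0.npy');x,y=.4424,-.1517
z=.083
f=fz()-f0
while z>.0635:
    x+=np.clip(.00005*f[0],-.0002,.0002);y+=np.clip(.00005*f[1],-.0002,.0002)
    z-=.001 if z>.068 else .0005
    move_l([x,y,z],speed=.015); f=fz(3)-f0; st=state()
    print(round(z,4),st['ee_pos'].round(4),f.round(1),round(st['time'],1))
    if f[2]>14 or np.hypot(f[0],f[1])>8: break
```

```text
0.082 [ 0.4424 -0.1517  0.0825] [-2.4  0.8  6.4] 19.3
0.081 [ 0.4424 -0.1517  0.0815] [-1.9  0.4  6. ] 19.6
0.08 [ 0.4424 -0.1517  0.0804] [-0.9 -0.1  5.9] 19.9
0.079 [ 0.4424 -0.1517  0.0794] [-1.3  0.6  5.9] 20.1
0.078 [ 0.4424 -0.1517  0.0783] [-0.3  0.9  5.6] 20.4
0.077 [ 0.4424 -0.1517  0.0773] [0.4 0.4 5.9] 20.7
0.076 [ 0.4423 -0.1517  0.0762] [ 1.1 -0.5  6.3] 21.0
0.075 [ 0.4423 -0.1517  0.0752] [ 1.3 -0.2  6.1] 21.2
0.074 [ 0.4423 -0.1517  0.0741] [ 1.4 -0.3  5.5] 21.5
0.073 [ 0.4424 -0.1517  0.0731] [ 1.4 -1.   5.4] 21.8
0.072 [ 0.4424 -0.1517  0.0721] [ 1.1 -0.5  5.6] 22.1
0.071 [ 0.4424 -0.1517  0.071 ] [ 1.1 -0.6  5.5] 22.3
0.07 [ 0.4424 -0.1517  0.07  ] [ 1.7 -0.5  5.3] 22.6
0.069 [ 0.4424 -0.1517  0.0689] [ 1.3 -0.3  5.6] 22.9
0.068 [ 0.4424 -0.1517  0.0679] [ 0.4 -0.9  6.1] 23.2
0.0675 [ 0.4424 -0.1517  0.0674] [ 0.7 -0.2  5.6] 23.4
0.067 [ 0.4424 -0.1517  0.0669] [ 0.6 -0.2  5.8] 23.7
0.0665 [ 0.4424 -0.1517  0.0664] [ 0.4 -0.   6.1] 24.0
0.066 [ 0.4424 -0.1517  0.0659] [ 0.2 -0.3  5.8] 24.3
0.0655 [ 0.4424 -0.1517  0.0654] [0.2 0.  6.4] 24.5
0.065 [ 0.4424 -0.1517  0.0649] [-0.2  0.1  6.4] 24.8
0.0645 [ 0.4424 -0.1517  0.0644] [ 0.1 -0.   6.7] 25.1
0.064 [ 0.4425 -0.1517  0.064 ] [ 0.1 -0.   6.4] 25.4
0.0635 [ 0.4425 -0.1517  0.064 ] [-1.6  0.   8.8] 25.6
```

Run:
```python
from h import *
f0=np.load('f0.npy');x,y=.4425,-.1517
z=.0635
while z>.061:
    z-=.0004
    move_l([x,y,z],speed=.01); f=fz(3)-f0; st=state()
    print(round(z,4),st['ee_pos'].round(4),f.round(1),round(st['time'],1))
    if f[2]>16: break
save('wrist','w6');save('side','s6')
```

```text
0.0631 [ 0.4424 -0.1517  0.064 ] [-1.8  0.4 11.3] 25.9
0.0627 [ 0.4424 -0.1517  0.0639] [-2.4  1.  12.9] 26.2
0.0623 [ 0.4425 -0.1517  0.064 ] [-3.8  0.9 14.7] 26.5
0.0619 [ 0.4424 -0.1517  0.0639] [-4.9  1.9 16.8] 26.7
```

View pics/w6.png

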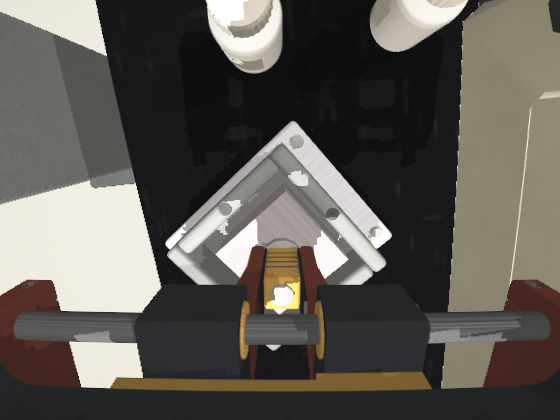

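The collar is seated: z stays at 0.064 while the force rises to 17 N. The picture shows the collar on the block's face at (283,243). I'll relieve the load, release, retreat straight up and check.

Run:
```python
from h import *
move_l([.4425,-.1517,.0638],speed=.01); hold(.1); print(fz()-np.load('f0.npy'))
gripper_open(); hold(.2); print(state()['finger_gap'],fz())
move_l([.4425,-.1517,.24],speed=.1); hold(.3)
im=save('wrist','w7');save('side','s7');save('top','t7')
st=state();print(st['time'],st['ee_pos'],st['ft_force'])
cv2.imwrite('pics/c7.png',cv2.resize(im['frame'][120:270,205:365],None,fx=3.7,fy=3.7,interpolation=cv2.INTER_CUBIC))
s=load('s7');cv2.imwrite('pics/cs7.png',cv2.resize(s['frame'][150:330,200:360],None,fx=3.3,fy=3.3,interpolation=cv2.INTER_CUBIC))
```

```text
[-0.70607878  0.12798485  7.99101701]
0.08781433334635513 [ 0.29663988 -0.08169456 -0.36765571]
31.0583 [ 0.44250021 -0.15167493  0.2399868 ] [-0.43871009  0.54394317  0.47570932]
```

View pics/c7.png

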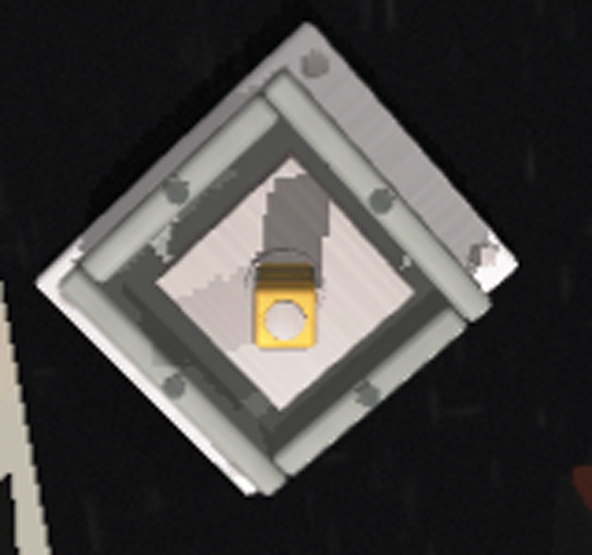

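View pics/cs7.png

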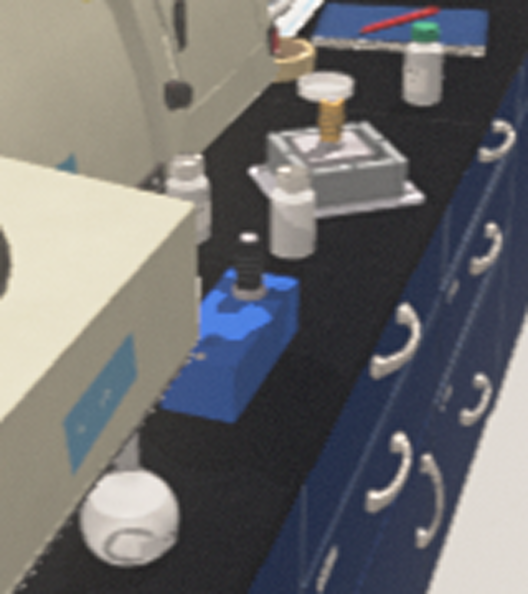

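Pin upright and released; quick height check, then hand in.

Run:
```python
from h import *
a=load('w7');u,v=205+285/3.7,120+335/3.7
print(u,v,[atdepth(a,u+i,v+j).round(4) for i,j in((0,0),(4,0),(-4,0),(0,-4))],'block',atdepth(a,205+350/3.7,120+300/3.7))
job_done()
```

```text
282.02702702702703 210.54054054054052 [array([ 0.4415, -0.1558,  0.0949]), array([ 0.4457, -0.1569,  0.0921]), array([ 0.4371, -0.1562,  0.0914]), array([ 0.4419, -0.1515,  0.0946])] block [ 0.46269076 -0.15881627  0.04720562]
the job is handed in; nothing more can be done
```

I set the brass-headed pin in the socket hole, collar on the block, released it, and handed the job in at about 31 s of the 72 s allowed. No verdict is reported, so what follows rests on my own checks.

- **Finding the hole:** Two cameras put it at about (0.442, -0.152), 3–4 mm off the mount's middle. I felt downwards in 0.5 mm steps from there. The foot went in at the first spot, so no sideways search was needed.
- **Pressing in:** The plug gave way at about 6 N. The collar then stopped firmly, with the height unchanged while the wrist force rose to 17 N, the most I read and well below 40 N. I eased that to 8 N before opening the gripper.
- **Last checks:** The pin stands upright in the last pictures, with the fingers clear and the arm about 0.15 m above it. The black pin is still in the rack. The bottles and flask look unmoved, but I checked them only by eye in the views taken, not by measuring.
- **Disagreement in the depth readings:** The pin's top measured 0.091–0.095 m against an expected 0.092 m. The two high readings are at the bright disc on the head, and the block's top also reads about 1 mm high. That scatter is too coarse to confirm the 1.8 mm collar limit, so I relied on the firm stop instead. It came at a foot height of about 0.0175 m, against 0.018 m expected and a limit of 0.0198 m.

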